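Lower the ratcheted hand rest

TASK

The padded hand rest stands locked in its raised position. Press the red thumb tab of its pawl down until the pawl tips over and stays clear of the ratchet teeth, then push the blue pad down until the arm lies fully down on its rest post, and move clear. Only push with the fingertips: do not lift the arm or force it against the pawl, leave the pawl tipped clear, and leave the things standing around the hand rest where they are.

Things in the scene. Friction and masses are not known exactly. Their poses are not given: they have to be found in the camera images.
- bench_rest: Hand rest fixed to the worktop. Grey base plate 90 x 250 x 10 mm, long along the body's y (-130 to +120 mm); origin on the worktop under the arm hinge. The arm with the blue pad points to +y, the pawl with the red tab to -y. Hinge at (0, 0, 90) mm between aluminium cheeks (x +-24 mm, up to z 110 mm); pawl pivot at (0, -58, 35) mm. A rubber-capped rest post stands under the arm at y 88 mm.
- rest_hinge (a point): Point on the hinge axis of the arm, 90 mm above the worktop; the axis runs along the x of bench_rest.
- rest_arm (a joint): Angle of the arm, rad. 0: level, fully down on the rest post (hard stop); positive: raised (0.70 to 0.87 at the start, upper stop 1.10). Stiff hinge: the arm stays where it is left; with the pawl clear about 2 to 5 N on the pad moves it down. With the pawl engaged it goes down at most 0.2 rad and stops dead at a tooth; upward it ratchets freely.
- pad_top (a point): Centre of the flat upper face of the blue pad (90 x 90 x 14 mm) at the end of the arm; moves with it: 150 mm from the hinge along the arm and 19 mm above it, square to the arm. Arm level: 109 mm above the worktop; raised: about 200 to 220 mm. The point's y points out along the arm, its z is the face's normal.
- pawl (a joint): Angle of the pawl, rad. 0: its nose stands in the teeth; grows as the tab is pressed; 0.45: stop, fully clear. A brass weight sits on top of the upright pawl: below the dead centre (about 0.19) it falls back into the teeth, above it falls over to 0.45 and stays. The nose leaves the teeth at about 0.15. The tab is stiffer if the arm was pushed hard onto a tooth.
- pawl_tab (a point): Centre of the upper face of the red thumb tab (40 mm along x of bench_rest, 30 mm along its y, 10 mm thick), 85 mm from the pawl pivot towards -y and 41 mm above it when engaged (76 mm above the worktop). When clear it has sunk to about 35 mm above the worktop, 94 mm from the pivot. Less than 3 N presses it down.
- pawl_weight (a point): Centre of the brass weight (lying cylinder, radius 12 mm, 32 mm long) at the top of the pawl: 128 mm above the worktop and 38 mm to the -y side of the hinge when engaged; about 80 mm to the -y side when tipped clear.
- cast: Loose bystander: green lower-jaw tooth cast, 53 x 56 x 34 mm, standing on the worktop; origin at the centre of its underside.
- dish: Loose bystander: small orange-brown waisted dish, 35 mm wide, 22 mm high; origin at the centre of its underside.
- bottle: Loose bystander: small white bottle with a dark blue cap, 28 mm wide, 70 mm high; origin at the centre of its underside.

How it is judged:
By the outcome, as a careful person would: the job done as asked, in the order asked, and still so for the second after the job is handed in, with the robot touching nothing.
It also fails if it takes over 48 s, if anything falls off the work surface, if the arm or the gripper's body presses on something with over 40 N, if the wrist force passes 120 N, or if a joint passes its speed limit or range.

ROBOT

A 7-joint arm with a two-finger parallel gripper is mounted at the origin on a cart in front of the work surface, level with it; the furniture and walls round the work are solid. World frame = base frame: x ahead of the robot, y to its left, z up, the work surface at z = 0. Lengths are in m, angles in rad, forces in N, time in s.
With the tool pointing down it reaches from about 0.4 to 0.85 m from the base axis. Payload 4.5 kg.
Tool frame: the origin (TCP) lies midway between the tips of the shut fingers; the grasp point (between the pads) lies 19 mm behind it; z points along the fingers, y is the line along which they close (so a half turn about z gives the same grasp; the last joint's range is limited). The gripper opens to 88 mm and grips with 3 to 60 N. Pads are 18 mm wide; open, the fingers measure 123 mm over their backs; the gripper's body (75 mm by 187 mm) begins 45 mm behind the grasp point.
Start: joints at [-1.092, 0.689, -0.195, 1.565, 0.157, 0.902, -0.215], TCP at [0.269, 0.564, 0.239] pointing down, gripper open.
Joint ranges: [-3.01, 3.01], [-0.46, 2.08], [-1.47, 1.51], [0.13, 2.56], [-1, 4.14], [0.04, 2.09], [-2.66, 2.66]. Speed limits (rad/s): [2.57, 2.57, 3.14, 3.14, 3.14, 3.14, 3.14].

INTERFACE

Orientations are given as a unit quaternion [x, y, z, w].
In Python, from plant import * gives the robot as it stands.
- The arm moves only by the tool send_rows, never from a script. Its argument "targets" is a list of rows, each a list of 2 entries, a list of its own where there are three numbers: the shift along the tool's x, y, z in units of 0.3 m (1.0 is 0.3 m), then the turn, a rotation vector about the tool's x, y, z in units of pi rad (1.0 is pi rad). A call has 1 to 12 rows; each row is the pose to reach, as a shift and turn from the pose commanded when the call began, along the tool's axes at that moment, turning the shorter way round; what a row does not reach only later rows make up. A row lasts 1/8 s, in which the tool goes at most 62.5 mm and 10.7 degrees, less where a joint would pass 70% of its speed; a pose out of reach is approached as far as the arm can. A call with a number of a shift or a turn outside -1 to 1 is refused whole. A call with a gripper value outside its range is refused whole. "fingers" is the opening, from 0 (shut) to 1 (fully open), set as the call begins (left out, the last holds). The fingers move at their own pace and stop on an object; "newtons" is the grip in N (left out, the last holds). Time passes only in rows, so rows that repeat a pose let the fingers close. It gives the time, the measured TCP pose, the force, the opening and the grip force at its end, in the units of the state.
- get_state(): the state, without advancing time (a new reading comes with each control period).
- snapshot(name): name is "scene" or "top" or "wrist"; returns a dict with "img" (480x640x3 uint8, blue, green, red), "fx", "fy", "cx", "cy" (pixels), "cam_to_world" (4x4, takes a point from camera to world coordinates); the wrist camera has in their place "T_tool_cam" (4x4, takes a point from camera to tool coordinates, whose origin is the TCP and whose axes are the flange's). Camera axes: x right, y down, z forward; pixel columns grow to the right and rows downward; lengths in m; the calibration is good to about 2 mm. A picture is of the moment at which its call begins: read the wrist's pose just before it. There is no depth.
- finish_job(): hands the job in; it is judged then, once.
The state is a dict: "clock": time; "q": joint angles; "qd": joint speeds; "joint_torque": joint torques, N m; "tool_pos": TCP position; "eef_rot": TCP orientation; "contact_force": force on the tool from outside, world axes, zero at the start; "moment": the same for the moment, N m; "opening": opening from 0.0 (shut) to 1.0 (fully open); "finger_force": force on a finger pad.
Only numpy, scipy, OpenCV 4.12 (cv2) and the standard library are available. Lean on these libraries where they do the work, as an engineer would, in place of code of your own. Each camera call takes 0.05 s, during which the arm holds its last target. There are 200 camera calls.

## Working session

There is one attempt and no reset: what is moved stays moved. The work goes in short steps, Python scripts to look and compute and a tool call to move; the robot and the scene stay as the last step left them, time stands still between calls to the robot, and variables do not carry over. Pictures are saved under pics/ and viewed, at most 10 in all, crops included, and the job is handed in when it is done.

Besides the shell and the picture viewer there is one more tool, called by a JSON object that holds its "fn" and its "kwargs". send_rows: Moves the arm, as the interface text tells. Its arguments: {"type":"object","properties":{"targets":{"type":"array"},"fingers":{"type":"number"},"newtons":{"type":"number"}},"required":["targets"]}

```bash
mkdir -p pics; python3 - <<'E'
from plant import *
import cv2,pickle
s=get_state();print({k:s[k] for k in('clock','tool_pos','eef_rot','contact_force')})
for n in('scene','top'):
    d=snapshot(n);cv2.imwrite(f'pics/{n}0.png',d['img']);pickle.dump(d,open(n+'.pkl','wb'))
    print(n,d['fx'],d['cx'],d['cy'],d['cam_to_world'])
E
```

```text
{'clock': 0.0, 'tool_pos': array([0.26870433, 0.56359908, 0.23792667]), 'eef_rot': array([ 2.20536881e-01,  9.75378220e-01, -8.90738831e-04, -1.34105073e-04]), 'contact_force': array([-0.15458407, -0.19724939,  0.11197507])}
scene 507.1203744085954 319.42762204826266 238.05851564609168 [[ 0.81209452 -0.2942359   0.50391243  0.14774231]
 [-0.58345277 -0.4231106   0.69322456 -0.51057469]
 [ 0.00923914 -0.85697296 -0.51527855  0.53768494]
 [ 0.          0.          0.          1.        ]]
top 560.3847283029297 315.1567019434984 239.73256017085984 [[-0.0136542  -0.98936896  0.14478473  0.44926416]
 [-0.9997953   0.01134666 -0.01675161  0.11127318]
 [ 0.01493071 -0.14498382 -0.98932137  0.92623007]
 [ 0.          0.          0.          1.        ]]
```

View pics/scene0.png

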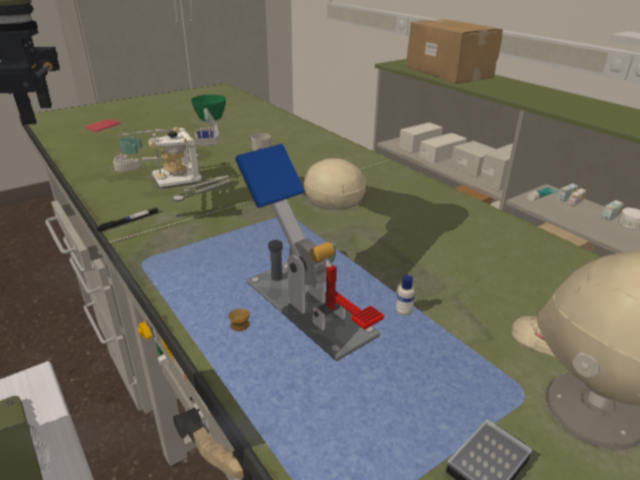

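View pics/top0.png

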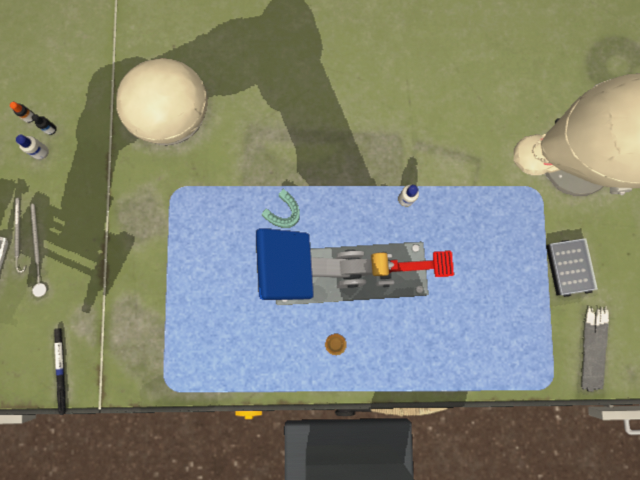

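The top view shows the rest with its pad at (285,264), red tab at (443,264), plate end corners at (421,243) and (427,295), and weight at (381,264). In the scene view the tab is at (368,317), the weight at (323,252) and the pad at (270,177). The bottle at (409,195), dish at (336,344) and cast at (283,211), all in the top view, are clear of the tab and pad. Next I fit the pose.

```bash
cat > h.py <<'E'
import numpy as np,pickle
from scipy.spatial.transform import Rotation as R
from scipy.optimize import least_squares
def proj(d,P):
    T=np.linalg.inv(d['cam_to_world']);c=np.atleast_2d(P)@T[:3,:3].T+T[:3,3]
    return np.c_[d['fx']*c[:,0]/c[:,2]+d['cx'],d['fy']*c[:,1]/c[:,2]+d['cy']]
def body(p,L): return np.asarray(L)@R.from_euler('z',p[2]).as_matrix().T+[p[0],p[1],0]
def arm(th,x,r,h): return [x,r*np.cos(th)-h*np.sin(th),.09+r*np.sin(th)+h*np.cos(th)]
E
cat > fit.py <<'E'
from h import *
t,s=[pickle.load(open(n+'.pkl','rb')) for n in('top','scene')]
TAB=[0,-.143,.076];W=[0,-.038,.128]
def obs(th):
    pc=arm(th,0,.15,.019)
    return [(t,TAB,(443,264)),(t,W,(381,264)),(t,[.045,-.13,.01],(421,243)),(t,[-.045,-.13,.01],(427,295)),
    (t,arm(th,.045,.105,.019),(308,232)),(t,arm(th,-.045,.105,.019),(312,299)),
    (s,arm(th,-.045,.195,.019),(237,157)),(s,arm(th,.045,.195,.019),(288,146)),
    (s,TAB,(368,317)),(s,W,(323,252)),(s,[.045,-.13,.01],(377,331)),(s,[-.045,-.13,.01],(336,354))]
def f(p): return np.concatenate([proj(d,body(p,[L]))[0]-u for d,L,u in obs(p[3])])
r=least_squares(f,[.45,.05,0,.8],loss='soft_l1',f_scale=2)
p=r.x;print(p.round(4));print(f(p).reshape(-1,2).round(1))
np.save('p.npy',p)
for n,L in(('tab',TAB),('pad',arm(p[3],0,.15,.019)),('hinge',[0,0,.09])):print(n,body(p,[L]).round(4))
E
python3 fit.py
```

```text
[0.5281 0.0442 0.036  0.7714]
[[ 0.4  0.5]
 [-1.6  0.3]
 [ 2.7 -1.1]
 [ 1.   1.3]
 [ 0.2 -0.9]
 [-0.6 -1.2]
 [-1.3 -1.9]
 [-4.5 -3. ]
 [-0.2 -2.7]
 [-0.5 -0.6]
 [ 4.2  1. ]
 [ 0.2  3.2]]
tab [[ 0.5332 -0.0987  0.076 ]]
pad [[0.5247 0.1385 0.2082]]
hinge [[0.5281 0.0442 0.09  ]]
```

```bash
cat >> h.py <<'E'
p=np.load('p.npy') if __import__('os').path.exists('p.npy') else None
def tgt(Lb):  # bench point -> world pos; tool x = bench y, tool y = bench x
    c,s=np.cos(p[2]),np.sin(p[2]);return body(p,[Lb])[0],R.from_matrix(np.array([[-s,c,0],[c,s,0],[0,0,-1]]).T)
def rel(st,pos,rot):
    r0=R.from_quat(st['eef_rot']);return (r0.inv().apply(pos-st['tool_pos'])/.3).round(3),((r0.inv()*rot).as_rotvec()/np.pi).round(3)
E
python3 - <<'E'
from plant import *
from h import *
st=get_state()
for z in(.34,):
  for L in([-.0,.25,z],[0,-.148,z]): print(tgt(L)[0],rel(st,*tgt(L)))
t=pickle.load(open('top.pkl','rb'))
for n,u,z in(('bottle',(409,195),.05),('dish',(336,344),.015),('cast',(283,211),.03)):
  T=t['cam_to_world'];d=T[:3,:3]@[(u[0]-t['cx'])/t['fx'],(u[1]-t['cy'])/t['fy'],1];print(n,T[:3,3]+d*(z-T[2,3])/d[2])
E
```

```text
[0.51907349 0.29405601 0.34      ] (array([-1.14 , -0.453, -0.339]), array([-0.   ,  0.   ,  0.347]))
[ 0.53341298 -0.10368559  0.34      ] (array([-1.754, -1.629, -0.337]), array([-0.   ,  0.   ,  0.347]))
bottle [ 0.64825198 -0.05502031  0.05      ]
dish [0.41355111 0.06477841 0.015     ]
cast [0.62827964 0.1477866  0.03      ]
```

{"fn": "send_rows", "kwargs": {"targets": [[[0,0,-0.2],[0,0,0]],[[-0.1,-0.1,-0.34],[0,0,0.05]],[[-0.25,-0.23,-0.34],[0,0,0.1]],[[-0.4,-0.37,-0.34],[0,0,0.15]],[[-0.55,-0.5,-0.34],[0,0,0.2]],[[-0.7,-0.65,-0.34],[0,0,0.25]],[[-0.85,-0.79,-0.34],[0,0,0.3]],[[-1.0,-0.93,-0.34],[0,0,0.347]],[[-1.0,-0.93,-0.34],[0,0,0.347]],[[-1.0,-0.93,-0.34],[0,0,0.347]]], "fingers": 0, "newtons": 20}}

```text
clock: 1.35
tool_pos: [0.4193, 0.184, 0.3406]
eef_rot: [0.694, 0.72, 0.0, -0.0]
contact_force: [-0.4, 0.6, -0.4]
opening: 0.006
finger_force: 0.0
```

```bash
cat > st.py <<'E'
from plant import *
from h import *
import sys
st=get_state();print(round(st['clock'],2),st['tool_pos'].round(4),st['contact_force'].round(1),round(st['opening'],2))
for a in sys.argv[1:]: print(a,rel(st,*tgt(eval(a))))
E
python3 st.py "[0,-.148,.34]" "[0,-.148,.09]"
```

```text
1.35 [0.4193 0.184  0.3406] [-0.4  0.6 -0.4] 0.01
[0,-.148,.34] (array([-0.972,  0.345,  0.001]), array([-0., -0.,  0.]))
[0,-.148,.09] (array([-0.973,  0.345,  0.834]), array([-0., -0.,  0.]))
```

{"fn": "send_rows", "kwargs": {"targets": [[[-0.2,0.07,0],[0,0,0]],[[-0.4,0.14,0],[0,0,0]],[[-0.6,0.21,0],[0,0,0]],[[-0.8,0.28,0],[0,0,0]],[[-0.973,0.345,0],[0,0,0]],[[-0.973,0.345,0.2],[0,0,0]],[[-0.973,0.345,0.4],[0,0,0]],[[-0.973,0.345,0.6],[0,0,0]],[[-0.973,0.345,0.75],[0,0,0]],[[-0.973,0.345,0.8],[0,0,0]],[[-0.973,0.345,0.8],[0,0,0]]]}}

```text
clock: 2.72
tool_pos: [0.5339, -0.1034, 0.1004]
eef_rot: [0.694, 0.72, 0.0, -0.001]
contact_force: [0.4, -0.7, 0.8]
opening: 0.005
finger_force: 0.0
```

```bash
python3 st.py "[0,-.148,.08]" "[0,-.148,.035]"; python3 - <<'E'
from plant import *
import cv2,numpy as np
a=snapshot('scene')['img'][180:400,220:480];b=snapshot('top')['img'][170:390,240:500]
cv2.imwrite('pics/c1.png',cv2.resize(np.hstack([a,b]),None,fx=1.5,fy=1.5))
E
```

```text
2.73 [ 0.5339 -0.1034  0.1004] [ 0.4 -0.7  0.8] 0.01
[0,-.148,.08] (array([-0.001, -0.002,  0.068]), array([-0.   , -0.   ,  0.001]))
[0,-.148,.035] (array([-0.001, -0.002,  0.218]), array([-0.   , -0.   ,  0.001]))
```

View pics/c1.png

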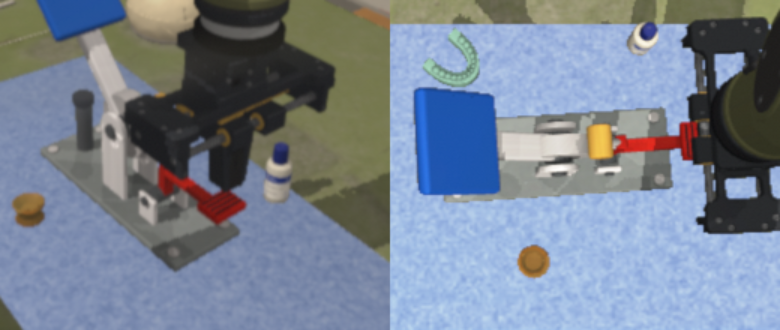

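The fingertips hang just above the tab, seen in the left crop at (225,185) over (222,205), and the weight is well clear of the gripper body. Pressing slowly.

{"fn": "send_rows", "kwargs": {"targets": [[[0,0,0.03],[0,0,0]],[[0,0,0.06],[0,0,0]],[[0,0,0.08],[0,0,0]],[[-0.005,0,0.1],[0,0,0]],[[-0.008,0,0.12],[0,0,0]],[[-0.012,0,0.14],[0,0,0]],[[-0.015,0,0.16],[0,0,0]],[[-0.02,0,0.18],[0,0,0]],[[-0.02,0,0.195],[0,0,0]],[[-0.02,0,0.195],[0,0,0]],[[-0.02,0,0.195],[0,0,0]]]}}

```text
clock: 4.2
tool_pos: [0.5339, -0.1106, 0.0423]
eef_rot: [0.694, 0.72, 0.0, 0.0]
contact_force: [-0.4, -0.5, 0.4]
opening: 0.006
finger_force: 0.0
```

```bash
python3 - <<'E'
from plant import *
import cv2,numpy as np
a=snapshot('scene')['img'][180:400,220:480];b=snapshot('top')['img'][170:390,240:500]
cv2.imwrite('pics/c2.png',cv2.resize(np.hstack([a,b]),None,fx=1.5,fy=1.5))
E
```

```text
(no output)
```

View pics/c2.png

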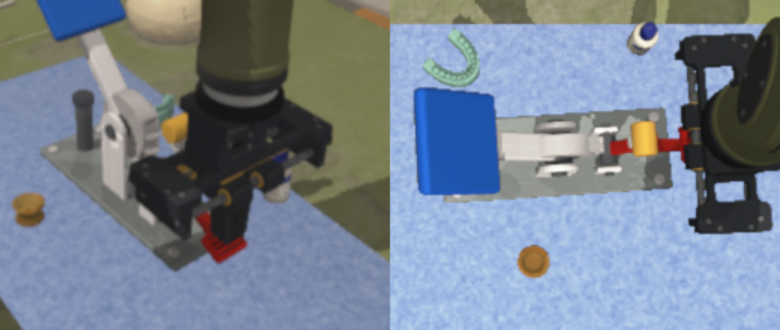

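The weight has moved from about (600,142) to (645,138) in the right crop, some 45 mm toward -y, so the pawl is tipped; the residual force is near zero. I retreat and go above the pad.

{"fn": "send_rows", "kwargs": {"targets": [[[0,0,-0.1],[0,0,0]],[[0,0,-0.25],[0,0,0]],[[0,0,-0.45],[0,0,0]],[[0,0,-0.65],[0,0,0]],[[0,0,-0.85],[0,0,0]],[[0,0,-0.99],[0,0,0]],[[0.2,0,-0.99],[0,0,0]],[[0.4,0,-0.99],[0,0,0]],[[0.6,0,-0.99],[0,0,0]],[[0.79,0,-0.99],[0,0,0]],[[0.79,0,-0.99],[0,0,0]]]}}

```text
clock: 5.68
tool_pos: [0.5241, 0.1325, 0.339]
eef_rot: [0.691, 0.723, 0.001, -0.001]
contact_force: [-0.4, -1.1, -0.7]
opening: 0.005
finger_force: 0.0
```

```bash
python3 - <<'E'
from plant import *
from h import *
import cv2
st=get_state();print(st['clock'],st['tool_pos'])
for th in(.87,.77,.7,.6,.5,.4,.3,.2,.1,.0):
    L=np.array(arm(th,0,.155,.019))-[0,.009,0];print(th,L.round(3),rel(st,*tgt(L)))
a=snapshot('scene')['img'][120:400,200:480];b=snapshot('top')['img'][130:410,230:510]
cv2.imwrite('pics/c3.png',cv2.resize(np.hstack([a,b]),None,fx=1.4,fy=1.4))
E
```

```text
5.675 [0.52407495 0.13253852 0.33899186]
0.87 [0.    0.076 0.221] (array([-0.041,  0.003,  0.394]), array([-0.   , -0.001,  0.003]))
0.77 [0.    0.089 0.212] (array([0.001, 0.003, 0.425]), array([-0.   , -0.001,  0.003]))
0.7 [0.    0.097 0.204] (array([0.028, 0.003, 0.449]), array([-0.   , -0.001,  0.003]))
0.6 [0.    0.108 0.193] (array([0.064, 0.004, 0.486]), array([-0.   , -0.001,  0.003]))
0.5 [0.    0.118 0.181] (array([0.097, 0.004, 0.527]), array([-0.   , -0.001,  0.003]))
0.4 [0.    0.126 0.168] (array([0.125, 0.004, 0.571]), array([-0.   , -0.001,  0.003]))
0.3 [0.    0.133 0.154] (array([0.148, 0.005, 0.617]), array([-0.   , -0.001,  0.003]))
0.2 [0.    0.139 0.139] (array([0.167, 0.005, 0.666]), array([-0.   , -0.001,  0.003]))
0.1 [0.    0.143 0.124] (array([0.181, 0.005, 0.716]), array([-0.   , -0.001,  0.003]))
0.0 [0.    0.146 0.109] (array([0.189, 0.005, 0.767]), array([-0.   , -0.001,  0.003]))
```

View pics/c3.png

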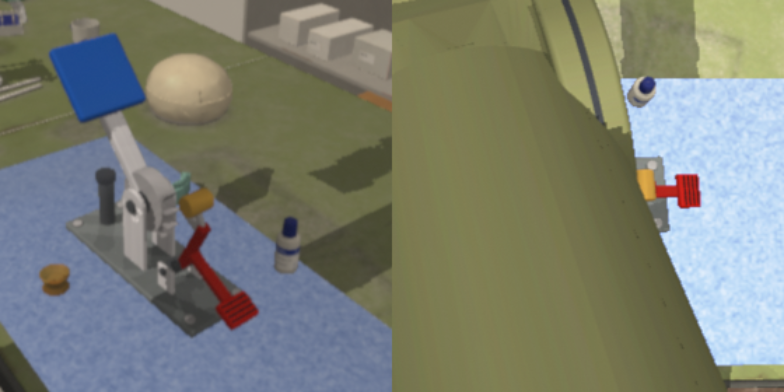

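The pawl stays tipped clear: red tab low at (238,310) and weight leaned back at (197,203) in the left crop. Now I push the pad along its arc.

{"fn": "send_rows", "kwargs": {"targets": [[[0,0,0.18],[0,0,0]],[[0,0,0.3],[0,0,0]],[[0,0.003,0.36],[0,0,0]],[[0,0.003,0.4],[0,0,0]],[[0.001,0.003,0.425],[0,0,0]],[[0.028,0.003,0.449],[0,0,0]],[[0.046,0.003,0.467],[0,0,0]],[[0.064,0.004,0.486],[0,0,0]],[[0.08,0.004,0.506],[0,0,0]],[[0.097,0.004,0.527],[0,0,0]]]}}

```text
clock: 7.02
tool_pos: [0.5253, 0.1558, 0.1807]
eef_rot: [0.694, 0.72, -0.0, -0.0]
contact_force: [-0.3, -1.9, 1.4]
opening: 0.004
finger_force: 1.3
```

```bash
python3 - <<'E'
from plant import *
from h import *
import cv2
st=get_state();print(st['clock'],st['tool_pos'],st['contact_force'])
for th in(.5,.4,.3,.2,.1,.0):
    L=np.array(arm(th,0,.155,.019))-[0,.009,0];print(th,L.round(3),rel(st,*tgt(L)))
a=snapshot('scene')['img'][120:400,200:480]
cv2.imwrite('pics/c4.png',cv2.resize(a,None,fx=2,fy=2))
E
```

```text
7.025 [0.52526468 0.15579574 0.18074494] [-0.30277491 -1.91578307  1.36758805]
0.5 [0.    0.118 0.181] (array([ 0.021, -0.004, -0.001]), array([-0., -0.,  0.]))
0.4 [0.    0.126 0.168] (array([ 0.049, -0.004,  0.043]), array([-0., -0.,  0.]))
0.3 [0.    0.133 0.154] (array([ 0.073, -0.004,  0.089]), array([-0., -0.,  0.]))
0.2 [0.    0.139 0.139] (array([ 0.092, -0.004,  0.138]), array([-0., -0.,  0.]))
0.1 [0.    0.143 0.124] (array([ 0.106, -0.004,  0.188]), array([-0., -0.,  0.]))
0.0 [0.    0.146 0.109] (array([ 0.115, -0.004,  0.239]), array([-0., -0.,  0.]))
```

View pics/c4.png

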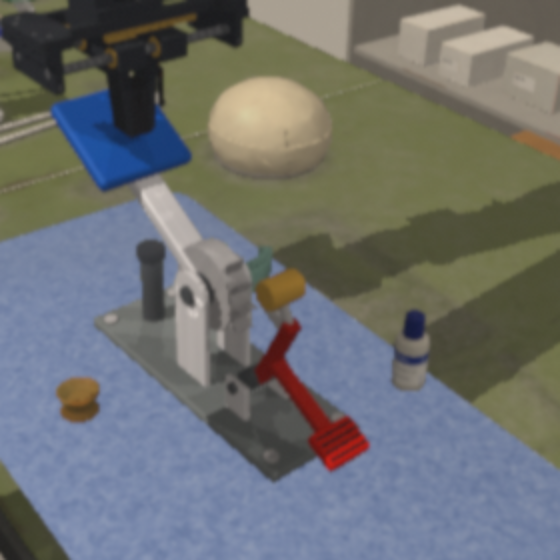

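The tips stand on the pad at (135,125), the arm has come down with little force, and the pawl is still clear. I continue, starting from the commanded pose at about 0.5 rad.

{"fn": "send_rows", "kwargs": {"targets": [[[0.015,0,0.022],[0,0,0]],[[0.028,0,0.044],[0,0,0]],[[0.04,0,0.067],[0,0,0]],[[0.052,0,0.09],[0,0,0]],[[0.062,0,0.115],[0,0,0]],[[0.071,0,0.139],[0,0,0]],[[0.078,0,0.164],[0,0,0]],[[0.085,0,0.189],[0,0,0]],[[0.089,0,0.21],[0,0,0]],[[0.091,0,0.225],[0,0,0]],[[0.092,0,0.234],[0,0,0]],[[0.092,0,0.234],[0,0,0]]]}}

```text
clock: 8.57
tool_pos: [0.5244, 0.1822, 0.1106]
eef_rot: [0.694, 0.72, -0.0, 0.0]
contact_force: [0.1, 0.0, -0.7]
opening: 0.004
finger_force: 0.0
```

{"fn": "send_rows", "kwargs": {"targets": [[[0,0,0.003],[0,0,0]],[[0,0,0.006],[0,0,0]],[[0,0,0.008],[0,0,0]],[[0,0,0.008],[0,0,0]],[[0,0,0.008],[0,0,0]]]}}

```text
clock: 9.2
tool_pos: [0.5244, 0.1822, 0.1093]
eef_rot: [0.695, 0.719, -0.0, 0.0]
contact_force: [-0.7, -1.1, 9.2]
opening: 0.001
finger_force: 4.5
```

{"fn": "send_rows", "kwargs": {"targets": [[[0,0,0.003],[0,0,0]],[[0,0,0.003],[0,0,0]],[[0,0,0.003],[0,0,0]]]}}

```text
clock: 9.57
tool_pos: [0.5245, 0.1822, 0.1092]
eef_rot: [0.695, 0.719, 0.0, 0.0]
contact_force: [-3.6, -2.0, 15.7]
opening: -0.001
finger_force: 7.9
```

Hard stop reached: z stays at 0.109 m, the level height, at 16 N. Now I move clear.

{"fn": "send_rows", "kwargs": {"targets": [[[0,0,-0.05],[0,0,0]],[[0,0,-0.2],[0,0,0]],[[0,0,-0.4],[0,0,0]],[[0,0,-0.6],[0,0,0]],[[0.2,0,-0.7],[0,0,0]],[[0.4,0,-0.7],[0,0,0]],[[0.6,0,-0.7],[0,0,0]],[[0.8,0,-0.7],[0,0,0]],[[0.8,0,-0.7],[0,0,0]],[[0.8,0,-0.7],[0,0,0]]]}}

```text
clock: 10.82
tool_pos: [0.5161, 0.4216, 0.3174]
eef_rot: [0.694, 0.72, -0.001, 0.001]
contact_force: [0.4, -0.8, -0.8]
opening: 0.008
finger_force: 0.0
```

```bash
python3 - <<'E'
from plant import *
from h import *
import cv2
a=snapshot('scene')['img'][150:400,200:480];b=snapshot('top')['img'][160:410,230:510]
cv2.imwrite('pics/c5.png',cv2.resize(np.hstack([a,b]),None,fx=1.4,fy=1.4))
E
```

```text
(no output)
```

View pics/c5.png

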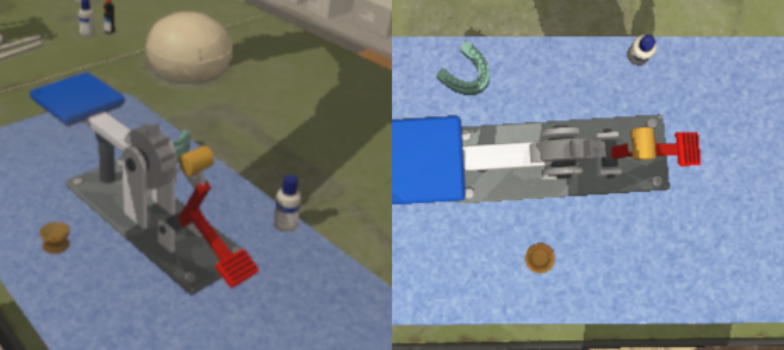

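The arm is level on its post (pad at (78,97) in the left crop), the pawl is tipped clear (tab at (237,267)), and the cast, dish and bottle have not moved.

```bash
python3 -c "
from plant import *
print(finish_job())"
```

```text
the job is handed in; nothing more can be done
None
```

The job is handed in: the pawl is tipped clear, the arm lies fully down on its rest post, the bystanders have not moved, and the robot is clear after about 11 s of the 48 s allowed.

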